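Fold the carousel's flip lids shut in one sweep

TASK

Run your fingertips round the ring of the sample carousel in one low, gentle sweep, folding the five raised flip lids down flat one after another, starting with the lid whose hinge faces the gap in the row and staying down at the lids until the last one is shut. Do not grip or lift anything: the carousel stays where it stands, and the vials on it, the bottle and the beaker are left alone.

Things in the scene. Friction and masses are not known exactly. Their poses are not given: they have to be found in the camera images.
- carousel: Round plain grey sample carousel, loose on the bench, 250 mm across, about 2.4 kg, flat top 50 mm above its underside. Origin: centre of its underside, z up. Five white flip lids stand on its top along a ring of radius 90 mm, two vials in the gap of that ring. Black carrying knob in the middle, 34 mm wide, rising 36 mm above the top: not to be used.
- first_hinge (a point): Middle of lid 1's radial hinge line, 54.5 mm above the carousel's underside. Lid 1 is the first lid counter-clockwise (seen from above) after the gap; its hinge side faces the gap, which has no lids from about 190 to 338 degrees (angles from the carousel's own +x axis). All lids fold shut counter-clockwise along the ring.
- lid1 (a joint): Hinge angle (rad) of flip lid 1, plate 36 x 30 x 5 mm over a well on the ring, centred 0 degrees counter-clockwise from the carousel's +x axis, hinge 18 mm clockwise of that centre. 0 = shut, upper face 57 mm above the carousel's underside; 1.57 = upright; stop at 1.95, leaning back. Stays where left: friction 0.02 N m (0.6 N at the free edge).
- lid1_free_edge (a point): Middle of the upper edge of lid 1 at its free end, 36 mm from its hinge (upper face when shut).
- lid2 (a joint): Hinge angle (rad) of flip lid 2, plate 36 x 30 x 5 mm over a well on the ring, centred 42 degrees counter-clockwise from the carousel's +x axis, hinge 18 mm clockwise of that centre. 0 = shut, upper face 57 mm above the carousel's underside; 1.57 = upright; stop at 1.95, leaning back. Stays where left: friction 0.02 N m (0.6 N at the free edge).
- lid2_free_edge (a point): Middle of the upper edge of lid 2 at its free end, 36 mm from its hinge (upper face when shut).
- lid3 (a joint): Hinge angle (rad) of flip lid 3, plate 36 x 30 x 5 mm over a well on the ring, centred 84 degrees counter-clockwise from the carousel's +x axis, hinge 18 mm clockwise of that centre. 0 = shut, upper face 57 mm above the carousel's underside; 1.57 = upright; stop at 1.95, leaning back. Stays where left: friction 0.02 N m (0.6 N at the free edge).
- lid3_free_edge (a point): Middle of the upper edge of lid 3 at its free end, 36 mm from its hinge (upper face when shut).
- lid4 (a joint): Hinge angle (rad) of flip lid 4, plate 36 x 30 x 5 mm over a well on the ring, centred 126 degrees counter-clockwise from the carousel's +x axis, hinge 18 mm clockwise of that centre. 0 = shut, upper face 57 mm above the carousel's underside; 1.57 = upright; stop at 1.95, leaning back. Stays where left: friction 0.02 N m (0.6 N at the free edge).
- lid4_free_edge (a point): Middle of the upper edge of lid 4 at its free end, 36 mm from its hinge (upper face when shut).
- lid5 (a joint): Hinge angle (rad) of flip lid 5, plate 36 x 30 x 5 mm over a well on the ring, centred 168 degrees counter-clockwise from the carousel's +x axis, hinge 18 mm clockwise of that centre. 0 = shut, upper face 57 mm above the carousel's underside; 1.57 = upright; stop at 1.95, leaning back. Stays where left: friction 0.02 N m (0.6 N at the free edge).
- lid5_free_edge (a point): Middle of the upper edge of lid 5 at its free end, 36 mm from its hinge (upper face when shut).
- vial_a: Small amber vial with black cap, 26 mm across, 45 mm high, 30 g, standing loose on the carousel's ring in the gap at 238 degrees; origin at the centre of its underside. To be left alone.
- vial_b: Small amber vial with black cap, 26 mm across, 45 mm high, 30 g, standing loose on the carousel's ring in the gap at 274 degrees; origin at the centre of its underside. To be left alone.
- reagent_bottle: Glass bottle with white cap, 64 mm across, 120 mm high, standing on the bench; origin at the centre of its underside. To be left alone.
- beaker: Glass beaker, 68 mm across, 85 mm high, standing on the bench; origin at the centre of its underside. To be left alone.

How it is judged:
On the way, in this order (a step that is already met when the one before it is completed fails the run):
1. lid 1 is shut (first, next to the gap) (value of joint lid1 below 0.15 rad), for 0.1 s.
2. lid 2 is shut (next along the ring) (value of joint lid2 below 0.15 rad), for 0.1 s.
3. lid 3 is shut (next along the ring) (value of joint lid3 below 0.15 rad), for 0.1 s.
4. lid 4 is shut (next along the ring) (value of joint lid4 below 0.15 rad), for 0.1 s.
5. lid 5 is shut (next along the ring) (value of joint lid5 below 0.15 rad), for 0.1 s.
At the end, for the whole second after the job is handed in: All five lids are shut (within 0.15 rad of flat); the carousel stands flat on the bench within 20 mm of where it was and is at rest; vials, bottle and beaker are upright and within 20 mm of where they stood (value of joint each of lid1, lid2, lid3, lid4, lid5 below 0.15 rad and distance of each of carousel, vial_a, vial_b, reagent_bottle, beaker from where it was at the start of the episode below 0.02 m and height (world z) of carousel below 0.006 m and angle between carousel's own z axis and vertical below 0.06 rad and linear speed of carousel below 0.02 m/s and angle between each of vial_a, vial_b, reagent_bottle, beaker's own z axis and vertical below 0.3 rad); the robot touches nothing.
It fails at once if the carousel is lifted, tipped or shoved more than 20 mm (distance of carousel from where it was at the start of the episode above 0.02 m or height (world z) of carousel above 0.006 m or angle between carousel's own z axis and vertical above 0.06 rad).
It fails at once if the robot presses on the carousel or its lids with more than 30 N (contact force between any of the fingers, the arm and carousel above 30 N).
It fails at once if the fingertips rise away from the row (TCP more than 85 mm above the carousel's top) after the first lid is shut and before the last one is (value of joint lid1 below 0.15 rad and not (value of joint lid5 below 0.15 rad) and z of the grasp point in the frame of carousel above 0.135 m).
It fails at once if a vial, the bottle or the beaker is moved more than 20 mm, lifted or tipped (distance of any of vial_a, vial_b, reagent_bottle, beaker from where it was at the start of the episode above 0.02 m or angle between any of vial_a, vial_b, reagent_bottle, beaker's own z axis and vertical above 0.3 rad).
It also fails if it takes over 58 s, if anything falls off the work surface, if the arm or the gripper's body presses on something with over 40 N, if the wrist force passes 120 N, or if a joint passes its speed limit or range.

ROBOT

A 6-joint arm with a two-finger parallel gripper is mounted at the origin on the work surface. World frame = base frame: x ahead of the robot, y to its left, z up, the work surface at z = 0. Lengths are in m, angles in rad, forces in N, time in s.
With the tool pointing down it reaches from about 0.375 to 0.9 m from the base axis. Payload 3.1 kg.
Tool frame: the origin (TCP) lies between the finger pads, 19 mm behind the fingertips; this is the grasp point; z points along the fingers, y is the line along which they close (so a half turn about z gives the same grasp; the last joint's range is limited). The gripper opens to 85 mm and grips with 20 to 120 N. Pads are 22 mm wide; open, the fingers measure 114 mm over their backs; the gripper's body (76 mm by 85 mm) begins 54 mm behind the grasp point. The pads swing forward as they close: fully open they stand 13 mm farther back than shut.
Start: joints at [-1.524, 0.527, 1.433, -0, 1.181, -0.178], TCP at [0.14, -0.609, 0.25] pointing down, gripper open.
Joint ranges: [-3.08, 3.08], [-0.75, 2.2], [0.22, 2.44], [-1.43, 4.57], [0, 2.65], [-2.85, 2.85]. Speed limits (rad/s): [2.79, 2.79, 3.14, 3.14, 3.14, 3.14].

INTERFACE

Orientations are given as a unit quaternion [x, y, z, w].
In Python, from station import manip, viewer, ticket gives the robot as it stands.
- The arm moves only by the shell command python3 -m creep 'ROWS' [FORCE]. ROWS is JSON, a list of rows, each an object with "slide": the shift along the tool's x, y, z in cm, a list of three; "angular": the turn, a rotation vector about the tool's x, y, z in rad, a list of three; "claw": the opening, from -1 (shut) to 1 (fully open). A call has 1 to 10 rows; each row shifts and turns the commanded pose from where the row before left it, along the tool's axes as they then stand; what a row does not reach is not made up. A row lasts 1/12 s, in which the tool goes at most 41.7 mm and 7.16 degrees, less where a joint would pass 70% of its speed; a pose out of reach is approached as far as the arm can. A call with a gripper value outside its range is refused whole. The fingers move at their own pace and stop on an object; FORCE is the grip in N (left out, the last holds). Time passes only in rows, so rows that do not move let the fingers close. It gives the time, the measured TCP pose, the force, the opening and the grip force at its end, in the units of the state.
- manip.sense(): the state, without advancing time (a new reading comes with each control period).
- viewer.snapshot(name): name is "scene" or "side" or "wrist"; returns the picture (420x560x3 uint8, blue, green, red); there is no depth.
- viewer.calibration(name): a dict with "fov_y" (degrees; the focal length in pixels is half the picture's height over the tangent of half this angle, whatever the lens; pixels are square), "cx", "cy" (the principal point, pixels), "k1" (the pictures are not rectified: a ray, as slopes to the right and down, at radius r is drawn at 1 + k1 r^2 times it, then the intrinsics apply), "T" (4x4, takes a point from camera to world coordinates); the wrist camera has in their place "tool_from_camera" (4x4, takes a point from camera to tool coordinates, whose origin is the TCP and whose axes are the flange's). Camera axes: x right, y up, looking along -z (the intrinsics and any distortion apply to the point x, -y, -z); pixel columns grow to the right and rows downward; lengths in m; the calibration is good to about 2 mm. A picture is of the moment at which its call begins: read the wrist's pose just before it. calibration takes no time and is no camera call.
- ticket.sign_off(): hands the job in; it is judged then, once.
The state is a dict: "t": time; "q": joint angles; "qd": joint speeds; "tau": joint torques, N m; "tcp_pos": TCP position; "tool_rot": TCP orientation; "force": force on the tool from outside, world axes, zero at the start; "ft_torque": the same for the moment, N m; "finger_gap": opening from 0.0 (shut) to 1.0 (fully open); "gripper_force": force on a finger pad.
Only numpy, scipy, OpenCV 4.12 (cv2) and the standard library are available. Lean on these libraries where they do the work, as an engineer would, in place of code of your own. Each camera call takes 0.05 s, during which the arm holds its last target. There are 200 camera calls.

## Working session

There is one attempt and no reset: what is moved stays moved. The work goes in short steps, Python scripts to look and compute and a shell command to move; the robot and the scene stay as the last step left them, time stands still between calls to the robot, and variables do not carry over. Pictures are saved under pics/ and viewed, at most 10 in all, crops included, and the job is handed in when it is done.

```bash
mkdir -p pics; ls; python3 - <<'E'
from station import manip, viewer, ticket
import cv2, json, numpy as np
for n in ("scene","side"):
    im=viewer.snapshot(n); cv2.imwrite(f"pics/{n}0.png",im)
    c=viewer.calibration(n); print(n,{k:(np.round(v,4).tolist() if k=="T" else v) for k,v in c.items()})
s=manip.sense(); print(s)
print({k:np.round(v,4).tolist() for k,v in viewer.calibration("wrist").items()})
E
```

```text
pics
scene {'fov_y': 44.60020938504846, 'cx': 270.41058014252366, 'cy': 208.12366004336118, 'k1': 0.0440622435851461, 'T': [[0.327, -0.747, 0.5788, 1.2684], [0.945, 0.2644, -0.1926, -0.2357], [-0.0091, 0.6099, 0.7924, 1.0197], [0.0, 0.0, 0.0, 1.0]]}
side {'fov_y': 54.587032713234485, 'cx': 272.0443813967299, 'cy': 210.7759204817973, 'k1': -0.06470090803872783, 'T': [[-0.8797, 0.3573, -0.3137, 0.2553], [-0.4754, -0.6723, 0.5674, 0.5464], [-0.0082, 0.6483, 0.7614, 0.8121], [0.0, 0.0, 0.0, 1.0]]}
{'t': 0.1, 'q': array([-1.52348986e+00,  5.28448786e-01,  1.43377674e+00,  4.75634760e-05,
        1.18140383e+00, -1.78485048e-01]), 'qd': array([-0.00027901, -0.00220336, -0.0014564 ,  0.00026846, -0.00032893,
        0.00088583]), 'tau': array([-8.18575354e-04, -4.43305957e+01, -1.78585535e+01, -2.35298985e-04,
        3.90744506e-03,  3.80287290e-06]), 'tcp_pos': array([ 0.13994435, -0.60850642,  0.24908418]), 'tool_rot': array([ 9.93634544e-01,  1.12647041e-01,  8.86900453e-05, -1.01472090e-03]), 'force': array([ 0.81923411, -0.27793627, -0.37521519]), 'ft_torque': array([ 0.04995627,  0.01740587, -0.04563078]), 'gripper_force': 0.0, 'finger_gap': 0.9943478601816993}
{'fov_y': 68.8377, 'cx': 278.6178, 'cy': 214.88, 'k1': 0.0036, 'tool_from_camera': [[0.0, 0.9543, 0.299, 0.0762], [1.0, -0.0002, 0.0005, -0.0002], [0.0005, 0.299, -0.9543, -0.1238], [0.0, 0.0, 0.0, 1.0]]}
```

View pics/scene0.png

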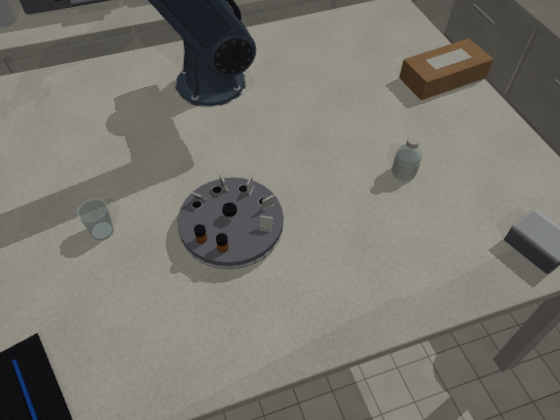

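View pics/side0.png

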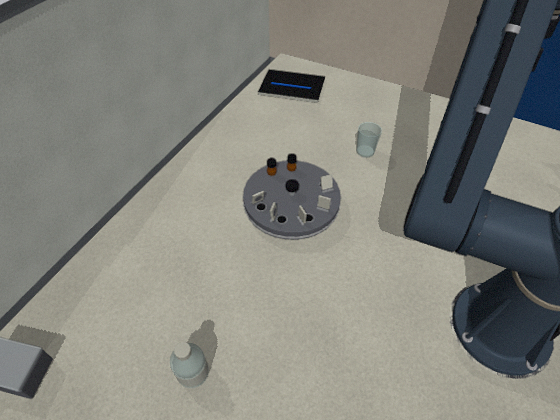

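The scene view shows the carousel at about (231,220), its knob at (230,210), and the vials at (200,234) and (222,243). The beaker is at (96,220) and the bottle at (406,160). The side view shows the knob at (292,186) and the vials at (272,167) and (292,162).

```bash
cat > h.py <<'E'
from station import manip, viewer
import cv2, numpy as np
from scipy.spatial.transform import Rotation as R
def cam(n):
    c=viewer.calibration(n)
    if n=="wrist":
        s=manip.sense(); T=np.eye(4); T[:3,:3]=R.from_quat(s["tool_rot"]).as_matrix(); T[:3,3]=s["tcp_pos"]
        c["T"]=T@c["tool_from_camera"]
    return c
def ray(c,p):
    f=210/np.tan(np.radians(c["fov_y"]/2)); K=np.array([[f,0,c["cx"]],[0,f,c["cy"]],[0,0,1]])
    u=cv2.undistortPoints(np.array([[p]],float),K,np.array([c["k1"],0,0,0,0]))[0,0]
    T=np.array(c["T"]); return T[:3,3],T[:3,:3]@np.array([u[0],-u[1],-1])
def onz(c,p,z):
    o,d=ray(c,p); return (o+d*(z-o[2])/d[2])
def tri(c1,p1,c2,p2):
    a,d=ray(c1,p1); b,e=ray(c2,p2); t=np.linalg.lstsq(np.c_[d,-e],b-a,rcond=None)[0]
    x,y=a+t[0]*d,b+t[1]*e; return (x+y)/2,np.linalg.norm(x-y)
E
python3 - <<'E'
from h import *
for n,(x,y) in {"scene":(231,218),"side":(292,196)}.items():
    im=cv2.imread(f"pics/{n}0.png"); c=cam(n); hsv=cv2.cvtColor(im,cv2.COLOR_BGR2HSV)
    for name,m,z in (("black",(im.max(2)<45),.08),("amber",(hsv[...,0]<18)&(hsv[...,1]>130)&(im.max(2)>50),.065),("white",(im.min(2)>115),.07)):
        m=m.astype(np.uint8); w=np.zeros_like(m); w[y-48:y+48,x-60:x+60]=1
        k,l,st,ce=cv2.connectedComponentsWithStats(m*w)
        for i in range(1,k):
            if 12<st[i,4]<900: print(n,name,st[i].tolist(),ce[i].round(1),onz(c,ce[i],z).round(4))
    cv2.imwrite(f"pics/{n}crop.png",cv2.resize(im[y-55:y+50,x-65:x+65],None,fx=6,fy=5.7*6/5.7*5/6*1.14 if 0 else 5.7,interpolation=cv2.INTER_CUBIC)[:, :])
E
```

```text
scene black [213, 187, 9, 6, 43] [216.7 189.5] [ 0.4863 -0.1096  0.08  ]
scene black [239, 186, 8, 6, 40] [242.8 188.4] [ 0.5038 -0.05    0.08  ]
scene black [259, 198, 5, 6, 14] [260.6 200.5] [ 0.553  -0.0216  0.08  ]
scene black [192, 201, 9, 7, 46] [196.3 204. ] [ 0.5129 -0.1662  0.08  ]
scene black [223, 203, 14, 14, 163] [229.2 209.4] [ 0.5538 -0.0983  0.08  ]
scene black [194, 225, 12, 12, 116] [199.4 230.4] [ 0.5884 -0.1779  0.08  ]
scene black [216, 233, 12, 13, 122] [221.2 239.3] [ 0.6279 -0.1383  0.08  ]
scene amber [196, 234, 11, 9, 62] [201.2 238.8] [ 0.6013 -0.1789  0.065 ]
scene amber [217, 244, 11, 8, 59] [222.4 247.8] [ 0.6406 -0.1404  0.065 ]
scene white [261, 216, 12, 3, 17] [267.1 216.9] [ 0.5962 -0.0204  0.07  ]
side black [287, 154, 10, 10, 72] [291.5 158.4] [ 0.5981 -0.184   0.08  ]
side black [267, 158, 9, 10, 75] [271.1 162.8] [ 0.6379 -0.1439  0.08  ]
side black [286, 180, 13, 12, 134] [291.7 185.5] [ 0.5529 -0.0951  0.08  ]
side black [257, 204, 8, 6, 39] [260.7 206.5] [0.5872 0.0016 0.08  ]
side black [306, 215, 7, 6, 31] [308.8 217.7] [ 0.4712 -0.0207  0.08  ]
side black [278, 216, 8, 7, 42] [281.4 219. ] [0.5258 0.0128 0.08  ]
side amber [287, 163, 9, 8, 59] [291.2 166.6] [ 0.5916 -0.1698  0.065 ]
side amber [267, 167, 9, 9, 58] [271.2 170.7] [ 0.631 -0.131  0.065]
side white [252, 191, 12, 6, 26] [257.5 193.4] [ 0.6199 -0.0396  0.07  ]
side white [317, 195, 14, 17, 148] [323.5 202.5] [ 0.463  -0.0886  0.07  ]
side white [270, 202, 5, 14, 30] [271.9 208. ] [ 0.5656 -0.0142  0.07  ]
side white [299, 205, 8, 10, 25] [302.4 209.5] [ 0.4986 -0.0443  0.07  ]
side white [297, 216, 9, 9, 25] [300.7 220.2] [ 0.4879 -0.0126  0.07  ]
```

View pics/scenecrop.png

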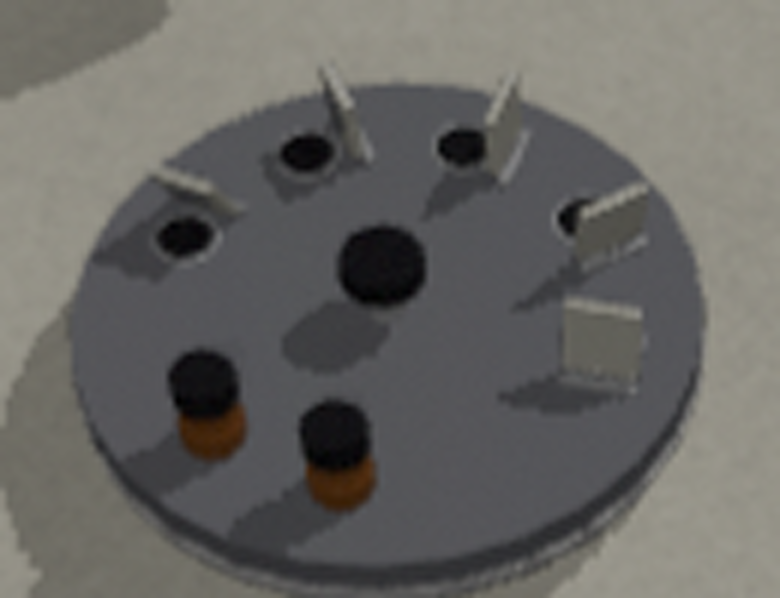

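View pics/sidecrop.png

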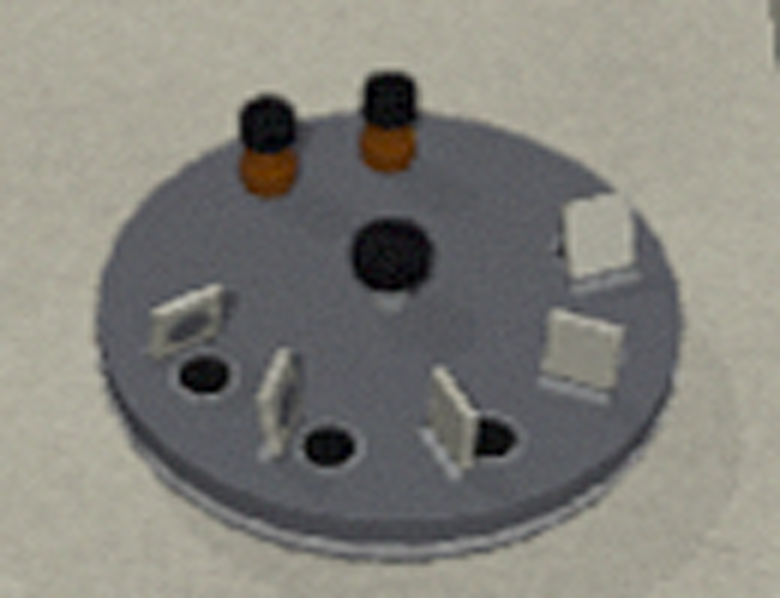

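```bash
python3 - <<'E'
from h import *
from scipy.optimize import least_squares
A,B=cam("scene"),cam("side")
W=[(A,(242.8,188.4),84),(A,(216.7,189.5),126),(A,(196.3,204),168),(B,(260.7,206.5),0),(B,(281.4,219),42)]
P=np.array([onz(c,p,.0505)[:2] for c,p,_ in W]); a=np.radians([w[2] for w in W])
f=lambda v:(v[:2]+.09*np.c_[np.cos(a+v[2]),np.sin(a+v[2])]-P).ravel()
s=least_squares(f,[.55,-.1,1.]); print("centre,yaw",s.x.round(4),np.degrees(s.x[2]).round(2),"res mm",(s.fun*1e3).round(1))
for n,p,q in (("knob",(229.2,209.4),(291.7,185.5)),("va",(199.4,230.4),(291.5,158.4)),("vb",(221.2,239.3),(271.1,162.8))):
    print(n,*tri(A,p,B,q))
print("beaker",onz(A,(102,231),0),onz(B,(366,151),0),"bottle",onz(A,(405,172),0),onz(B,(190,378),0))
for i in range(5):
    t=np.radians(42*i)+s.x[2]; c=s.x[:2]; r=np.array([np.cos(t),np.sin(t)]);g=np.array([-r[1],r[0]])
    print(i+1,"hinge",(c+.09*r-.018*g).round(4),"centre",(c+.09*r).round(4),"free shut",(c+.09*r+.018*g).round(4),"dir deg",np.degrees(t)+90)
E
```

```text
centre,yaw [ 0.552  -0.0981  1.0196] 58.42 res mm [ 0.9  0.9  0.6  0.6  0.9  0.7 -1.4 -1.3 -1.  -0.8]
knob [ 0.55324323 -0.09744109  0.07831413] 0.0018967270907982957
va [ 0.59440689 -0.17782948  0.0872149 ] 0.0017273615030318503
vb [ 0.63370063 -0.13832098  0.08700608] 0.0023551611362286973
beaker [ 0.45336154 -0.3960767   0.        ] [ 0.45279086 -0.39867369  0.        ] bottle [0.52834671 0.38660404 0.        ] [0.52706491 0.39656248 0.        ]
1 hinge [ 0.6145 -0.0309] centre [ 0.5992 -0.0215] free shut [ 0.5838 -0.012 ] dir deg 148.41994325207048
2 hinge [ 0.5535 -0.0064] centre [ 0.5358 -0.0096] free shut [ 0.518  -0.0129] dir deg 190.41994325207048
3 hinge [ 0.4917 -0.029 ] centre [ 0.4807 -0.0433] free shut [ 0.4697 -0.0575] dir deg 232.41994325207045
4 hinge [ 0.4609 -0.0871] centre [ 0.4623 -0.1051] free shut [ 0.4637 -0.123 ] dir deg 274.4199432520704
5 hinge [ 0.4769 -0.1509] centre [ 0.49   -0.1633] free shut [ 0.503  -0.1757] dir deg 316.4199432520705
```

```bash
python3 -m creep '[{"slide":[0,0,0],"angular":[0,0,0.075],"claw":-1},{"slide":[0,0,0],"angular":[0,0,0.075],"claw":-1},{"slide":[0,0,0],"angular":[0,0,0.075],"claw":-1},{"slide":[0,0,0],"angular":[0,0,0],"claw":-1},{"slide":[1.5,-1.7,0],"angular":[0,0,0],"claw":-1},{"slide":[2.2,-2.4,0],"angular":[0,0,0],"claw":-1},{"slide":[2.2,-2.4,0],"angular":[0,0,0],"claw":-1},{"slide":[2.2,-2.4,0],"angular":[0,0,0],"claw":-1},{"slide":[2.2,-2.4,0],"angular":[0,0,0],"claw":-1},{"slide":[2.2,-2.4,0],"angular":[0,0,0],"claw":-1}]' 20; python3 -c "
from h import *
s=manip.sense();print(s['tcp_pos'],R.from_quat(s['tool_rot']).as_matrix().round(4))"
```

```text
t: 0.93
tcp_pos: [0.2656, -0.4706, 0.2498]
tool_rot: [1.0, 0.001, -0.0, -0.0]
force: [1.5, -0.8, 0.5]
finger_gap: 0.004
gripper_force: 0.0
[ 0.26555109 -0.47059542  0.24978611] [[ 1.0e+00  2.5e-03 -1.0e-04]
 [ 2.5e-03 -1.0e+00  6.0e-04]
 [-1.0e-04 -6.0e-04 -1.0e+00]]
```

```bash
python3 -m creep '[{"slide":[2.2,-2.4,0],"angular":[0,0,0],"claw":-1},{"slide":[2.2,-2.4,0],"angular":[0,0,0],"claw":-1},{"slide":[2.2,-2.4,0],"angular":[0,0,0],"claw":-1},{"slide":[2.2,-2.4,0],"angular":[0,0,0],"claw":-1},{"slide":[2.2,-2.4,0],"angular":[0,0,0],"claw":-1},{"slide":[2.2,-2.4,0],"angular":[0,0,0],"claw":-1},{"slide":[2.2,-2.4,0],"angular":[0,0,0],"claw":-1},{"slide":[2.2,-2.4,0],"angular":[0,0,0],"claw":-1},{"slide":[2.2,-2.4,0],"angular":[0,0,0],"claw":-1},{"slide":[2.2,-2.4,0],"angular":[0,0,0],"claw":-1}]' && python3 -m creep '[{"slide":[2.2,-2.4,0],"angular":[0,0,0],"claw":-1},{"slide":[2.2,-2.4,0],"angular":[0,0,0],"claw":-1},{"slide":[2.2,-2.4,0],"angular":[0,0,0],"claw":-1},{"slide":[2.2,-2.4,0],"angular":[0,0,0],"claw":-1},{"slide":[2.2,-2.4,0],"angular":[0,0,0],"claw":-1},{"slide":[2.2,-2.4,0],"angular":[0,0,0],"claw":-1},{"slide":[1.7,-2.4,0],"angular":[0,0,0],"claw":-1},{"slide":[0,0,2],"angular":[0,0,0],"claw":-1},{"slide":[0,0,2],"angular":[0,0,0],"claw":-1},{"slide":[0,0,0],"angular":[0,0,0],"claw":-1}]'
python3 - <<'E'
from h import *
for n in("wrist","side"):
    im=viewer.snapshot(n); cv2.imwrite(f"pics/{n}1.png",im)
E
```

```text
t: 1.77
tcp_pos: [0.4854, -0.2303, 0.2499]
tool_rot: [1.0, 0.002, -0.0, -0.0]
force: [-0.5, -0.6, 0.7]
finger_gap: -0.003
gripper_force: 0.0
t: 2.6
tcp_pos: [0.631, -0.0621, 0.2057]
tool_rot: [1.0, 0.002, -0.004, -0.001]
force: [-0.9, -0.3, 0.4]
finger_gap: 0.0
gripper_force: 0.0
```

View pics/wrist1.png

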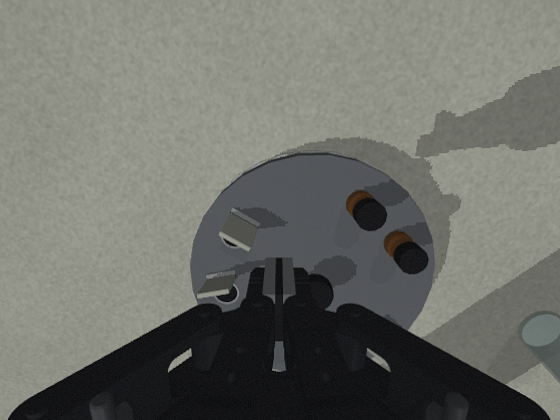

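The wrist view shows the shut fingertips at (280,258), lid 1 at (238,228) and lid 2 at (217,285). The vials are at (368,210) and (408,255), well clear, so I'm going down into the gap behind lid 1.

```bash
python3 -m creep '[{"slide":[0,0,2],"angular":[0,0,0],"claw":-1},{"slide":[0,0,2],"angular":[0,0,0],"claw":-1},{"slide":[0,0,2],"angular":[0,0,0],"claw":-1},{"slide":[0,0,2],"angular":[0,0,0],"claw":-1},{"slide":[0,0,1.5],"angular":[0,0,0],"claw":-1},{"slide":[0,0,1],"angular":[0,0,0],"claw":-1},{"slide":[0,0,0.5],"angular":[0,0,0],"claw":-1},{"slide":[0,0,0.5],"angular":[0,0,0],"claw":-1},{"slide":[0,0,0],"angular":[0,0,0],"claw":-1},{"slide":[0,0,0],"angular":[0,0,0],"claw":-1}]' 
python3 -m creep '[{"slide":[0,0,0.2],"angular":[0,0,0],"claw":-1},{"slide":[0,0,0.2],"angular":[0,0,0],"claw":-1},{"slide":[0,0,0.2],"angular":[0,0,0],"claw":-1},{"slide":[0,0,0.2],"angular":[0,0,0],"claw":-1},{"slide":[0,0,0],"angular":[0,0,0],"claw":-1}]'
python3 -c "
from h import *
s=manip.sense();print(s['tcp_pos'],s['force'])
cv2.imwrite('pics/side2.png',cv2.resize(viewer.snapshot('side')[110:260,200:400],None,fx=4,fy=4))"
```

```text
t: 3.53
tcp_pos: [0.6341, -0.064, 0.0958]
tool_rot: [1.0, 0.0, 0.001, 0.0]
force: [0.7, -0.5, -0.2]
finger_gap: -0.002
gripper_force: 0.0
t: 3.95
tcp_pos: [0.6332, -0.0636, 0.0866]
tool_rot: [1.0, 0.0, -0.0, -0.0]
force: [-0.3, -0.3, -0.3]
finger_gap: 0.001
gripper_force: 0.0
[ 0.63324521 -0.06362111  0.08663019] [-0.29104871 -0.29389495 -0.30332034]
```

View pics/side2.png

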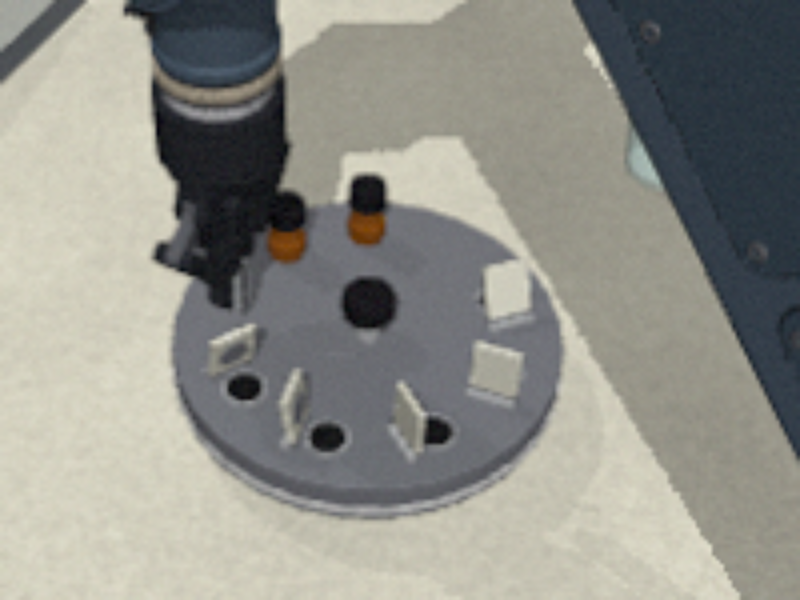

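The fingertips are at about (235,305) in the crop, behind lid 1 at (233,348) and clear of vial_b at (288,240). Next I probe the carousel top gently to get the tip height.

```bash
python3 -m creep '[{"slide":[0,0,0.3],"angular":[0,0,0],"claw":-1},{"slide":[0,0,0.3],"angular":[0,0,0],"claw":-1},{"slide":[0,0,0.3],"angular":[0,0,0],"claw":-1},{"slide":[0,0,0.2],"angular":[0,0,0],"claw":-1},{"slide":[0,0,0.2],"angular":[0,0,0],"claw":-1},{"slide":[0,0,0],"angular":[0,0,0],"claw":-1}]'; for i in 1 ; do python3 -m creep '[{"slide":[0,0,0.1],"angular":[0,0,0],"claw":-1},{"slide":[0,0,0.1],"angular":[0,0,0],"claw":-1},{"slide":[0,0,0.1],"angular":[0,0,0],"claw":-1},{"slide":[0,0,0],"angular":[0,0,0],"claw":-1}]'; done
```

```text
t: 4.5
tcp_pos: [0.6332, -0.0636, 0.0734]
tool_rot: [1.0, 0.0, -0.0, -0.0]
force: [-0.4, 0.4, -0.1]
finger_gap: -0.001
gripper_force: 0.0
t: 4.83
tcp_pos: [0.6334, -0.0637, 0.0709]
tool_rot: [1.0, 0.0, -0.0, -0.0]
force: [-0.1, -0.8, 0.4]
finger_gap: 0.0
gripper_force: 0.0
```

```bash
python3 -m creep '[{"slide":[0,0,0.05],"angular":[0,0,0],"claw":-1},{"slide":[0,0,0.05],"angular":[0,0,0],"claw":-1},{"slide":[0,0,0],"angular":[0,0,0],"claw":-1}]'; python3 -m creep '[{"slide":[0,0,0.05],"angular":[0,0,0],"claw":-1},{"slide":[0,0,0.05],"angular":[0,0,0],"claw":-1},{"slide":[0,0,0],"angular":[0,0,0],"claw":-1}]';  python3 -c "
from h import *
c=np.array([.5525,-.098])
for i in range(5):
  print(i+1,[(s,*(c+.09*np.array([np.cos(a),np.sin(a)])).round(4)) for s in (-44,-22,-7,8,14,22) for a in [1.0196+np.radians(42*i)+s/90]])"
```

```text
t: 5.08
tcp_pos: [0.6335, -0.0637, 0.07]
tool_rot: [1.0, 0.0, 0.0, -0.0]
force: [-0.6, 0.5, 0.5]
finger_gap: 0.0
gripper_force: 0.0
t: 5.33
tcp_pos: [0.6335, -0.0637, 0.0689]
tool_rot: [1.0, 0.0, -0.0, -0.0]
force: [-0.0, 0.0, 0.5]
finger_gap: 0.002
gripper_force: 0.0
1 [(-44, np.float64(0.6301), np.float64(-0.0524)), (-22, np.float64(0.6168), np.float64(-0.035)), (-7, np.float64(0.6054), np.float64(-0.0252)), (8, np.float64(0.5926), np.float64(-0.0174)), (14, np.float64(0.5872), np.float64(-0.015)), (22, np.float64(0.5797), np.float64(-0.0122))]
2 [(-44, np.float64(0.5797), np.float64(-0.0122)), (-22, np.float64(0.5581), np.float64(-0.0082)), (-7, np.float64(0.5432), np.float64(-0.0085)), (8, np.float64(0.5284), np.float64(-0.0113)), (14, np.float64(0.5227), np.float64(-0.0131)), (22, np.float64(0.5153), np.float64(-0.0161))]
3 [(-44, np.float64(0.5153), np.float64(-0.016)), (-22, np.float64(0.4966), np.float64(-0.0275)), (-7, np.float64(0.4857), np.float64(-0.0377)), (8, np.float64(0.4766), np.float64(-0.0497)), (14, np.float64(0.4735), np.float64(-0.0548)), (22, np.float64(0.47), np.float64(-0.062))]
4 [(-44, np.float64(0.47), np.float64(-0.062)), (-22, np.float64(0.4638), np.float64(-0.083)), (-7, np.float64(0.4625), np.float64(-0.0979)), (8, np.float64(0.4637), np.float64(-0.1129)), (14, np.float64(0.4649), np.float64(-0.1188)), (22, np.float64(0.4671), np.float64(-0.1264))]
5 [(-44, np.float64(0.4671), np.float64(-0.1264)), (-22, np.float64(0.4765), np.float64(-0.1462)), (-7, np.float64(0.4856), np.float64(-0.1582)), (8, np.float64(0.4965), np.float64(-0.1684)), (14, np.float64(0.5013), np.float64(-0.172)), (22, np.float64(0.5081), np.float64(-0.1763))]
```

```bash
for i in 1; do python3 -m creep '[{"slide":[0,0,0.05],"angular":[0,0,0],"claw":-1},{"slide":[0,0,0],"angular":[0,0,0],"claw":-1}]'; python3 -m creep '[{"slide":[0,0,0.05],"angular":[0,0,0],"claw":-1},{"slide":[0,0,0],"angular":[0,0,0],"claw":-1}]'; done
```

```text
t: 5.5
tcp_pos: [0.6335, -0.0637, 0.0688]
tool_rot: [1.0, 0.0, 0.0, 0.0]
force: [-1.1, 0.9, 2.0]
finger_gap: 0.003
gripper_force: 1.3
t: 5.67
tcp_pos: [0.6335, -0.0637, 0.0688]
tool_rot: [1.0, 0.0, 0.0, 0.0]
force: [-1.0, -0.3, 5.8]
finger_gap: 0.003
gripper_force: 2.7
```

```bash
python3 -m creep '[{"slide":[0,0,-1.1],"angular":[0,0,0],"claw":-1},{"slide":[0,0,-1.2],"angular":[0,0,0],"claw":-1},{"slide":[-0.17,-0.57,0],"angular":[0,0,0],"claw":-1},{"slide":[-0.17,-0.57,0],"angular":[0,0,0],"claw":-1},{"slide":[-0.44,-0.58,0],"angular":[0,0,0],"claw":-1},{"slide":[-0.44,-0.58,0],"angular":[0,0,0],"claw":-1},{"slide":[-0.44,-0.58,0],"angular":[0,0,0],"claw":-1},{"slide":[0,0,0],"angular":[0,0,0],"claw":-1}]'; python3 -m creep '[{"slide":[-0.38,-0.33,0.37],"angular":[0,0,0],"claw":-1},{"slide":[-0.38,-0.33,0.37],"angular":[0,0,0],"claw":-1},{"slide":[-0.38,-0.33,0.37],"angular":[0,0,0],"claw":-1},{"slide":[0,0,0],"angular":[0,0,0],"claw":-1}]'; python3 -m creep '[{"slide":[-0.43,-0.26,0.07],"angular":[0,0,0],"claw":-1},{"slide":[-0.43,-0.26,0.07],"angular":[0,0,0],"claw":-1},{"slide":[-0.43,-0.26,0.07],"angular":[0,0,0],"claw":-1},{"slide":[-0.54,-0.24,0],"angular":[0,0,0],"claw":-1},{"slide":[0,0,0],"angular":[0,0,0],"claw":-1},{"slide":[0,0,0],"angular":[0,0,0],"claw":-1}]';python3 -c "
from h import *
cv2.imwrite('pics/side3.png',cv2.resize(viewer.snapshot('side')[110:260,200:400],None,fx=4,fy=4))"
```

```text
t: 6.33
tcp_pos: [0.6152, -0.0333, 0.0905]
tool_rot: [1.0, 0.001, -0.001, -0.0]
force: [0.2, 0.4, -0.5]
finger_gap: 0.0
gripper_force: 0.0
t: 6.67
tcp_pos: [0.6038, -0.0242, 0.0788]
tool_rot: [1.0, 0.0, -0.002, -0.001]
force: [0.0, 0.9, -0.2]
finger_gap: -0.0
gripper_force: 0.1
t: 7.17
tcp_pos: [0.5865, -0.0145, 0.0778]
tool_rot: [1.0, 0.0, -0.0, -0.0]
force: [0.4, 0.6, -0.7]
finger_gap: -0.004
gripper_force: 0.0
```

View pics/side3.png

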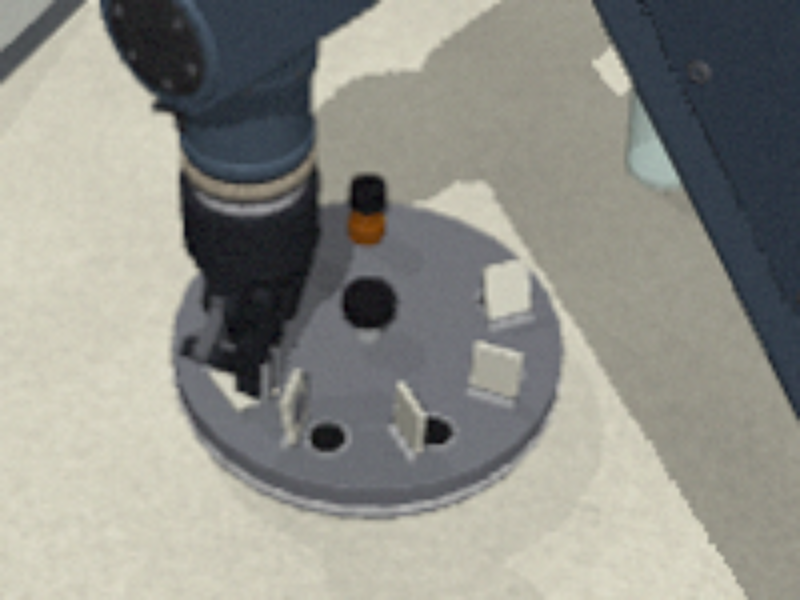

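Lid 1 lies flat under the fingers, with its white corner at (235,390), and the carousel has not moved. On to lid 2.

```bash
python3 -m creep '[{"slide":[0,0,-0.7],"angular":[0,0,0],"claw":-1},{"slide":[-0.65,-0.22,-0.6],"angular":[0,0,0],"claw":-1},{"slide":[-0.54,-0.1,0],"angular":[0,0,0],"claw":-1},{"slide":[-0.54,-0.1,0],"angular":[0,0,0],"claw":-1},{"slide":[-0.54,-0.1,0],"angular":[0,0,0],"claw":-1},{"slide":[-0.54,-0.1,0],"angular":[0,0,0],"claw":-1},{"slide":[0,0,0],"angular":[0,0,0],"claw":-1}]'; python3 -m creep '[{"slide":[-0.5,0.01,0.37],"angular":[0,0,0],"claw":-1},{"slide":[-0.5,0.01,0.37],"angular":[0,0,0],"claw":-1},{"slide":[-0.5,0.01,0.37],"angular":[0,0,0],"claw":-1},{"slide":[-0.49,0.09,0.07],"angular":[0,0,0],"claw":-1},{"slide":[-0.49,0.09,0.07],"angular":[0,0,0],"claw":-1},{"slide":[-0.49,0.09,0.07],"angular":[0,0,0],"claw":-1},{"slide":[-0.57,0.18,0],"angular":[0,0,0],"claw":-1},{"slide":[0,0,0],"angular":[0,0,0],"claw":-1},{"slide":[0,0,0],"angular":[0,0,0],"claw":-1}]';python3 -c "
from h import *
cv2.imwrite('pics/side4.png',cv2.resize(viewer.snapshot('side')[110:260,200:400],None,fx=4,fy=4))"
```

```text
t: 7.8
tcp_pos: [0.5575, -0.0083, 0.0907]
tool_rot: [1.0, 0.0, -0.001, -0.0]
force: [0.2, -0.4, 0.7]
finger_gap: 0.002
gripper_force: 0.1
t: 8.55
tcp_pos: [0.523, -0.0136, 0.0776]
tool_rot: [1.0, 0.0, -0.0, -0.0]
force: [1.0, 0.9, -0.6]
finger_gap: -0.004
gripper_force: 0.0
```

View pics/side4.png

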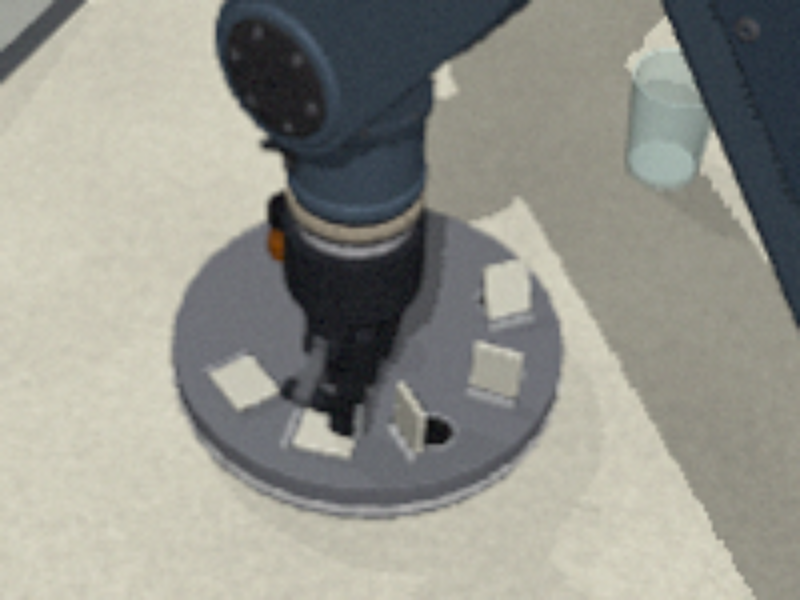

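Lids 1 (242,382) and 2 (325,432) are flat and the carousel still stands in place. Lid 3 is next.

```bash
python3 -m creep '[{"slide":[0,0,-0.7],"angular":[0,0,0],"claw":-1},{"slide":[-0.77,0.25,-0.6],"angular":[0,0,0],"claw":-1},{"slide":[-0.47,0.29,0],"angular":[0,0,0],"claw":-1},{"slide":[-0.47,0.29,0],"angular":[0,0,0],"claw":-1},{"slide":[-0.47,0.29,0],"angular":[0,0,0],"claw":-1},{"slide":[-0.47,0.29,0],"angular":[0,0,0],"claw":-1},{"slide":[0,0,0],"angular":[0,0,0],"claw":-1}]'; python3 -m creep '[{"slide":[-0.36,0.34,0.36],"angular":[0,0,0],"claw":-1},{"slide":[-0.36,0.34,0.36],"angular":[0,0,0],"claw":-1},{"slide":[-0.36,0.34,0.36],"angular":[0,0,0],"claw":-1},{"slide":[-0.3,0.4,0.07],"angular":[0,0,0],"claw":-1},{"slide":[-0.3,0.4,0.07],"angular":[0,0,0],"claw":-1},{"slide":[-0.3,0.4,0.07],"angular":[0,0,0],"claw":-1},{"slide":[-0.31,0.51,0],"angular":[0,0,0],"claw":-1},{"slide":[0,0,0],"angular":[0,0,0],"claw":-1},{"slide":[0,0,0],"angular":[0,0,0],"claw":-1}]'
```

```text
t: 9.18
tcp_pos: [0.496, -0.0281, 0.0906]
tool_rot: [1.0, -0.0, -0.001, -0.0]
force: [0.0, 0.6, 0.8]
finger_gap: -0.004
gripper_force: 0.1
t: 9.93
tcp_pos: [0.4741, -0.0553, 0.0777]
tool_rot: [1.0, -0.0, -0.0, -0.0]
force: [0.2, -0.1, -0.3]
finger_gap: 0.003
gripper_force: 0.0
```

```bash
python3 -m creep '[{"slide":[0,0,-0.7],"angular":[0,0,0],"claw":-1},{"slide":[-0.41,0.67,-0.6],"angular":[0,0,0],"claw":-1},{"slide":[-0.13,0.5,0],"angular":[0,0,0],"claw":-1},{"slide":[-0.13,0.5,0],"angular":[0,0,0],"claw":-1},{"slide":[-0.13,0.5,0],"angular":[0,0,0],"claw":-1},{"slide":[-0.13,0.5,0],"angular":[0,0,0],"claw":-1},{"slide":[-0.13,0.5,0],"angular":[0,0,0],"claw":-1},{"slide":[0,0,0],"angular":[0,0,0],"claw":-1}]'; python3 -m creep '[{"slide":[-0.03,0.5,0.36],"angular":[0,0,0],"claw":-1},{"slide":[-0.03,0.5,0.36],"angular":[0,0,0],"claw":-1},{"slide":[-0.03,0.5,0.36],"angular":[0,0,0],"claw":-1},{"slide":[0.07,0.5,0.07],"angular":[0,0,0],"claw":-1},{"slide":[0.07,0.5,0.07],"angular":[0,0,0],"claw":-1},{"slide":[0.07,0.5,0.07],"angular":[0,0,0],"claw":-1},{"slide":[0.09,0.38,0],"angular":[0,0,0],"claw":-1},{"slide":[0,0,0],"angular":[0,0,0],"claw":-1},{"slide":[0,0,0],"angular":[0,0,0],"claw":-1}]';python3 -c "
from h import *
cv2.imwrite('pics/side5.png',cv2.resize(viewer.snapshot('side')[110:260,200:400],None,fx=4,fy=4))"
```

```text
t: 10.6
tcp_pos: [0.4634, -0.0876, 0.0905]
tool_rot: [1.0, -0.0, -0.0, -0.0]
force: [-0.8, 0.3, -0.0]
finger_gap: -0.004
gripper_force: 0.0
t: 11.35
tcp_pos: [0.466, -0.1208, 0.0778]
tool_rot: [1.0, 0.0, 0.0, 0.0]
force: [0.0, 0.9, -0.2]
finger_gap: -0.001
gripper_force: 0.0
```

View pics/side5.png

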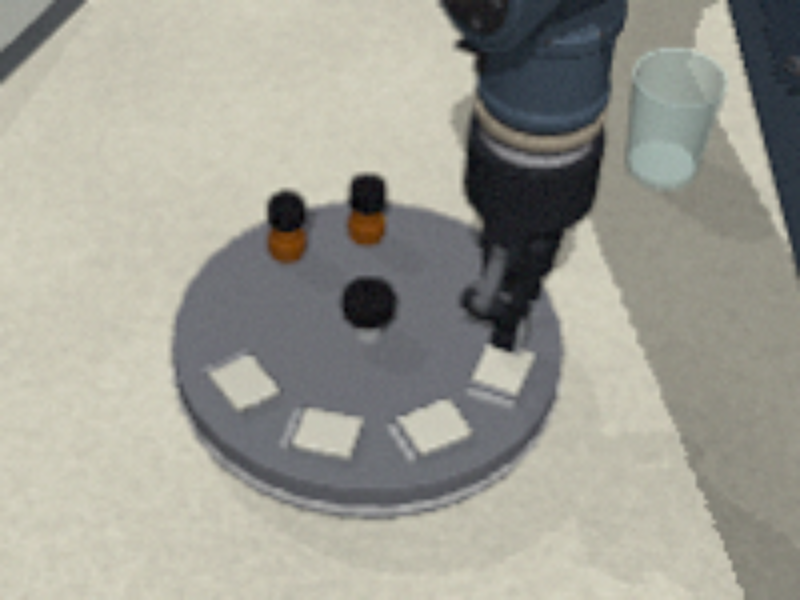

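Lids 1 to 4 are flat at (242,382), (328,432), (435,427) and (503,370), and the vials and carousel are undisturbed. Lid 5 is last.

```bash
python3 -m creep '[{"slide":[0,0,-0.7],"angular":[0,0,0],"claw":-1},{"slide":[0.11,0.56,-0.6],"angular":[0,0,0],"claw":-1},{"slide":[0.24,0.5,0],"angular":[0,0,0],"claw":-1},{"slide":[0.24,0.5,0],"angular":[0,0,0],"claw":-1},{"slide":[0.24,0.5,0],"angular":[0,0,0],"claw":-1},{"slide":[0.24,0.5,0],"angular":[0,0,0],"claw":-1},{"slide":[0,0,0],"angular":[0,0,0],"claw":-1}]'; python3 -m creep '[{"slide":[0.3,0.4,0.36],"angular":[0,0,0],"claw":-1},{"slide":[0.3,0.4,0.36],"angular":[0,0,0],"claw":-1},{"slide":[0.3,0.4,0.36],"angular":[0,0,0],"claw":-1},{"slide":[0.36,0.34,0.07],"angular":[0,0,0],"claw":-1},{"slide":[0.36,0.34,0.07],"angular":[0,0,0],"claw":-1},{"slide":[0.36,0.34,0.07],"angular":[0,0,0],"claw":-1},{"slide":[0.48,0.36,0],"angular":[0,0,0],"claw":-1},{"slide":[0,0,0],"angular":[0,0,0],"claw":-1},{"slide":[0,0,0],"angular":[0,0,0],"claw":-1}]';python3 -c "
from h import *
cv2.imwrite('pics/side6.png',cv2.resize(viewer.snapshot('side')[110:260,200:400],None,fx=4,fy=4))"
```

```text
t: 11.98
tcp_pos: [0.4773, -0.1472, 0.0907]
tool_rot: [1.0, -0.0, 0.0, 0.0]
force: [0.3, -1.3, 0.1]
finger_gap: 0.002
gripper_force: 0.0
t: 12.73
tcp_pos: [0.5018, -0.1723, 0.078]
tool_rot: [1.0, 0.0, 0.0, 0.0]
force: [0.1, -0.1, -0.4]
finger_gap: 0.002
gripper_force: 0.0
```

View pics/side6.png

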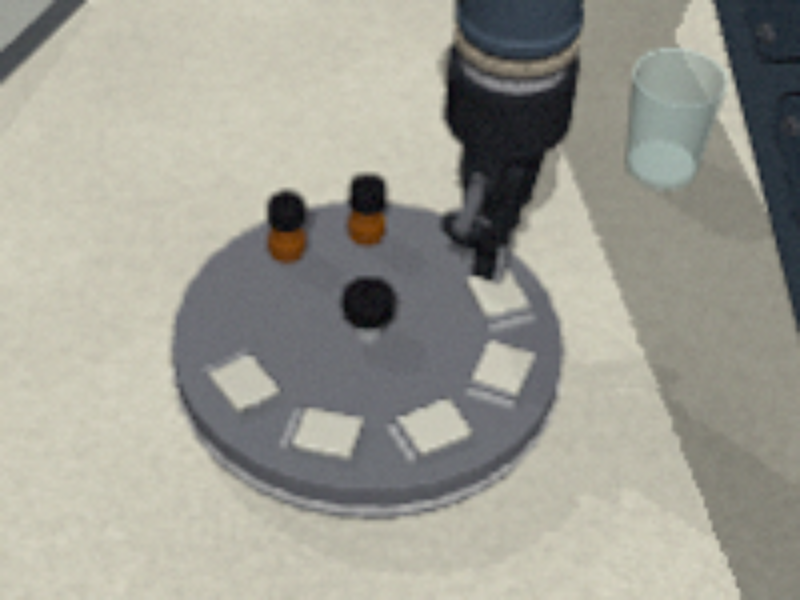

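All five lids are flat, with lid 5 at (500,297). I'm withdrawing straight up and handing in.

```bash
python3 -m creep '[{"slide":[0,0,-0.5],"angular":[0,0,0],"claw":-1},{"slide":[0,0,-1],"angular":[0,0,0],"claw":-1},{"slide":[0,0,-2],"angular":[0,0,0],"claw":-1},{"slide":[0,0,-2],"angular":[0,0,0],"claw":-1},{"slide":[0,0,-2],"angular":[0,0,0],"claw":-1},{"slide":[0,0,-2],"angular":[0,0,0],"claw":-1},{"slide":[0,0,-1],"angular":[0,0,0],"claw":-1},{"slide":[0,0,0],"angular":[0,0,0],"claw":-1},{"slide":[0,0,0],"angular":[0,0,0],"claw":-1},{"slide":[0,0,0],"angular":[0,0,0],"claw":-1}]'; python3 -c "
from station import ticket
print(ticket.sign_off())"
```

```text
t: 13.62
tcp_pos: [0.5005, -0.1714, 0.1823]
tool_rot: [1.0, 0.0, -0.001, -0.0]
force: [-0.9, 0.6, 0.7]
finger_gap: 0.003
gripper_force: 0.0
the job is handed in; nothing more can be done
None
```

All five lids were folded flat in order, 1 to 5, in one low sweep, and the job was handed in at about 13.6 s; sign-off gave no verdict, but in the last picture the carousel, vials and beaker looked unmoved (the bottle was out of that picture and the arm never went near it).

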